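# Clamp the honing rod upright and keep the squeeze on

### The job

Pull the honing rod up out of its wooden holder, stand it tip down in the round socket of the clamp stand and let go of it. Then pump the clamp by squeezing and releasing its two upright grips together until the sprung rubber pad meets the rod, and go on squeezing gently until the pad's plunger is pushed about half-way into the jaw, never all the way, because the ceramic would crack. The job ends holding: finish with the grips still squeezed so that the rod stays clamped upright, work the jaw only by its grips, and leave the mug, the spice jar and the roll of tape where they are.

Things in the scene. Friction and masses are not known exactly. Their poses are not given: they have to be found in the camera images.
- rod_handle (a point): middle of the dark wooden handle (22 mm across, 60 mm long, round, steel cap 25 mm across at its upper end) of the honing rod, a loose thing of 0.14 kg and 176 mm overall. Below the handle are a steel collar (30 mm across, 6 mm thick, its underside 40 mm below this point) and the white ceramic rod (12 mm across, 108 mm long, its tip 148 mm below this point). z points from tip to handle, up.
- rod_tip (a point): centre of the free end of the ceramic rod
- holder: pale wooden block, 62 x 62 mm and 115 mm tall, fixed, with a 16 mm hole from above in which the honing rod hangs by its collar; origin at the centre of its underside; it stands on the cooking hob, 6 mm above the worktop
- clamp: clamp stand, fixed to the worktop: wooden foot 310 x 92 x 12 mm, origin at the centre of its underside. Its x axis runs along the clamp, from the squeeze grips (x = -105 mm) to the socket (x = +90 mm) and the fixed jaw behind it, whose upright V is open toward the pad and clears a rod on the socket's axis by 5 mm (pressed into it, the rod leans or shifts that way). Both jaws are 106 mm high. z is up.
- socket_mouth (a point): centre of the mouth of the black round socket, 50 mm above the worktop, flared to 33 mm across and narrowing to a 16 mm bore; its floor lies 38 mm below this point. Here the ceramic rod stands, between the pad and the fixed V: on the floor of the socket its handle's middle is 110 mm above this point. Room round the rod is 5 mm on the V's side, more on the pad's side. Axes as the clamp stand's.
- grips_middle (a point): midway between the two squeeze grips, at the height to take them (95 mm above the worktop). The grips are upright grey paddles, 26 mm along the clamp's x, 8 mm thick, 55 to 125 mm above the worktop, one on each side along the clamp's y: 56 mm over their outer faces released, 34 mm fully squeezed. Below them the housing's top is at 53 mm. Axes as the clamp stand's.
- grip_l: squeeze grip on the clamp's +y side; its origin coincides with the clamp's origin when released
- grip_r: squeeze grip on the clamp's -y side; its origin coincides with the clamp's origin when released
- trigger (a joint): travel of each squeeze grip toward the middle, in m: 0 released, 0.011 fully squeezed. The grips are coupled and move equally; a spring (4 to 7 N) opens them again. A squeeze drives the jaw by as much as each grip moves in, once the pawl has caught a tooth (7 mm apart; up to 7 mm of grip travel is lost first): a full stroke moves the jaw about 7 mm. Let the grips out fully for a new stroke.
- jaw: moving jaw (upright metal block, 34 mm wide) that carries the sprung pad and slides along the clamp's x; its origin coincides with the clamp's when fully back. While the grips are let go it stays, held by 4 N of friction only: a heavier clamping force slackens to 4 N or less.
- pad_face (a point): centre of the front face of the rubber pad on the moving jaw (pad 26 mm wide, 30 mm high), 85 mm above the worktop. At the start it is 12 to 28 mm from the surface of a rod on the socket's axis; the rod is backed by the V, and the plunger begins to go in, once the face is 0 to 2 mm short of the socket's axis along the clamp's x
- plunger (a joint): how far the pad's sprung plunger is pushed into the moving jaw, in m: 0 free, 0.014 all the way in; 1.4 N per mm
- mug: dark mug with a handle, 97 mm tall, origin at the centre of its underside; leave alone
- spice_jar: small spice jar, 44 mm across and 109 mm tall, origin at the centre of its underside; leave alone
- tape: roll of masking tape, 104 mm across, 25 mm high, lying flat, origin at the centre of its underside; leave alone
There are look-alikes about, which are no part of the job. There is more than one size of the part that bears rod_handle; the job needs the smaller.

How it is judged:
By the outcome, as a careful person would: the job done as asked, in the order asked, and still so for the second after the job is handed in, while the arm keeps its last pose, push and grip.
It also fails if it takes over 66 s, if anything falls off the work surface, if the arm or the gripper's body presses on something with over 40 N, if the wrist force passes 120 N, or if a joint passes its speed limit or range.

### The arm

A 6-joint arm with a two-finger parallel gripper is mounted at the origin on a cart in front of the work surface, level with it; the furniture and walls round the work are solid. World frame = base frame: x ahead of the robot, y to its left, z up, the work surface at z = 0. Lengths are in m, angles in rad, forces in N, time in s.
With the tool pointing down it reaches from about 0.375 to 0.975 m from the base axis. Payload 3.8 kg.
Tool frame: the origin (TCP) lies midway between the tips of the shut fingers; the grasp point (between the pads) lies 19 mm behind it; z points along the fingers, y is the line along which they close (so a half turn about z gives the same grasp; the last joint's range is limited). The gripper opens to 88 mm and grips with 3 to 60 N. Pads are 18 mm wide; open, the fingers measure 123 mm over their backs; the gripper's body (75 mm by 187 mm) begins 45 mm behind the grasp point.
Start: joints at [1.109, 0.264, 1.604, -0, 1.274, -0.037], TCP at [0.278, 0.615, 0.239] pointing down, gripper open.
Joint ranges: [-2.63, 2.63], [-0.94, 2.18], [0.31, 2.57], [-1.31, 4.45], [0, 2.66], [-2.55, 2.55]. Speed limits (rad/s): [2.57, 2.57, 3.14, 3.14, 3.14, 3.14].

### API

Orientations are given as a unit quaternion [x, y, z, w].
In Python, from cell import manip gives the robot as it stands. Calls block until the motion is done:
- manip.move_ptp(position, orientation): joint-space move of the TCP to a pose.
- manip.move_straight(position, ori=None, speed=0.15, max_force=None): straight line of the TCP; ori=None keeps the orientation; speed is the mean speed in m/s. With max_force (N) it stops when the force on the tool has changed by that much, and returns True; else False.
- manip.move_j(angles): joint-space move.
- manip.command_gripper(opening): finger opening in m; the grip force is fixed at half the most; returns when the fingers have stopped.
- manip.pause(seconds).
- manip.ik(position, orientation): joint angles nearest the present ones, or None.
- manip.sense(): the state.
- manip.capture(name): name is "scene" or "top" or "wrist"; returns (picture, depth): 420x560x3 uint8, red, green, blue; 420x560 float32, m along the optical axis (not along the pixel's ray), 0 where there is no reading.
- manip.get_calibration(name): a dict with "intrinsics" (3x3 intrinsics, pixels), "distortion" ([k1, k2, p1, p2, k3] as OpenCV has them; the pictures are not rectified), "rvec" (rotation vector, rad) and "tvec" (3), from world to camera coordinates, as OpenCV has them; the wrist camera has in their place "hand_eye" (4x4, takes a point from camera to tool coordinates, whose origin is the TCP and whose axes are the flange's). Camera axes: x right, y down, z forward; pixel columns grow to the right and rows downward; lengths in m; the calibration is good to about 2 mm. A picture is of the moment at which its call begins: read the wrist's pose just before it. get_calibration takes no time and is no camera call.
A pose or a line that the arm cannot do raises manip.MotionError and nothing moves.
- manip.close_job(): hands the job in; it is judged then, once.
The state is a dict: "time_s": time; "qpos": joint angles; "joint_vel": joint speeds; "joint_efforts": joint torques, N m; "tcp_pos": TCP position; "tcp_rot": TCP orientation; "contact_force": force on the tool from outside, world axes, zero at the start; "torque": the same for the moment, N m; "grip_width": finger opening in m; "grasp_force": force on a finger pad.
Only numpy, scipy, OpenCV 4.12 (cv2) and the standard library are available. Lean on these libraries where they do the work, as an engineer would, in place of code of your own. Each camera call takes 0.05 s, during which the arm holds its last target. There are 200 camera calls.

## Working session

There is one attempt and no reset: what is moved stays moved. The work goes in short steps, each a Python script; the robot and the scene stay as the last script left them, time stands still between calls to the robot, and variables do not carry over. Pictures are saved under pics/ and viewed, at most 10 in all, crops included, and the job is handed in when it is done.

```bash
ls; mkdir -p pics; cat > h.py <<'E'
import numpy as np, cv2
from cell import manip
from scipy.spatial.transform import Rotation as R
def cal(n):
    c=manip.get_calibration(n); K=np.array(c["intrinsics"],float); D=np.array(c["distortion"],float)
    if "hand_eye" in c:
        s=manip.sense(); T=np.eye(4); T[:3,:3]=R.from_quat(s["tcp_rot"]).as_matrix(); T[:3,3]=s["tcp_pos"]
        M=T@np.array(c["hand_eye"]); return K,D,M[:3,:3],M[:3,3]
    Rm=cv2.Rodrigues(np.array(c["rvec"],float))[0]; t=np.array(c["tvec"],float).ravel()
    return K,D,Rm.T,-Rm.T@t
def rays(C,px):
    K,D,Rw,o=C; u=cv2.undistortPoints(np.array(px,float).reshape(-1,1,2),K,D).reshape(-1,2)
    return np.c_[u,np.ones(len(u))]@Rw.T
def onz(C,px,z):
    d=rays(C,px); return C[3]+d*((z-C[3][2])/d[:,2])[:,None]
def cloud(C,dep):
    h,w=dep.shape; v,u=np.mgrid[:h,:w]; px=np.c_[u.ravel(),v.ravel()]
    return (C[3]+rays(C,px)*dep.reshape(-1,1)).reshape(h,w,3)
def proj(C,P):
    K,D,Rw,o=C; Rc=Rw.T; return cv2.projectPoints(np.array(P,float).reshape(-1,1,3),cv2.Rodrigues(Rc)[0],-Rc@o,K,D)[0].reshape(-1,2)
def save(n,im,s=1): cv2.imwrite(f"pics/{n}.png",cv2.resize(im[...,::-1],None,fx=s,fy=s,interpolation=cv2.INTER_CUBIC))
def down(yaw): return (R.from_euler('z',yaw)*R.from_euler('x',np.pi)).as_quat()
E
python3 - <<'E'
from h import *
for n in("scene","top"):
    C=cal(n); im,d=manip.capture(n); save(n,im); np.savez(n,im=im,d=d); print(n,C[3],C[2][:,2])
print(manip.sense())
E
```

```text
pics
scene [ 0.151609   -0.61280341  0.73538923] [ 0.43132306  0.68450593 -0.58771766]
top [0.51657693 0.12524725 0.99863505] [ 0.10702904  0.00942477 -0.99421122]
{'time_s': 0.1, 'qpos': array([ 1.10907244e+00,  2.64688091e-01,  1.60521024e+00, -2.19187464e-05,
        1.27369608e+00, -3.69235984e-02]), 'joint_vel': array([ 0.00028955, -0.00253658, -0.0042269 , -0.00106274,  0.00070435,
       -0.0010733 ]), 'joint_efforts': array([ 1.47424242e-03, -5.03615928e+01, -3.58069897e+01,  7.31338863e-02,
        2.32390902e-02, -2.52374190e-05]), 'tcp_pos': array([0.27793595, 0.61443283, 0.23752026]), 'tcp_rot': array([ 2.10803460e-01,  9.77527953e-01, -9.72518927e-04, -2.36814139e-04]), 'contact_force': array([ 0.27745688,  0.79358353, -0.47851681]), 'torque': array([-0.00157657,  0.0660062 , -0.02343303]), 'grasp_force': 0.0, 'grip_width': 0.08808935420831675}
```

View pics/scene.png

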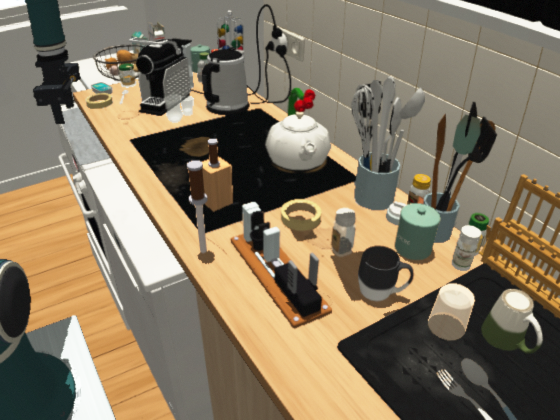

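View pics/top.png

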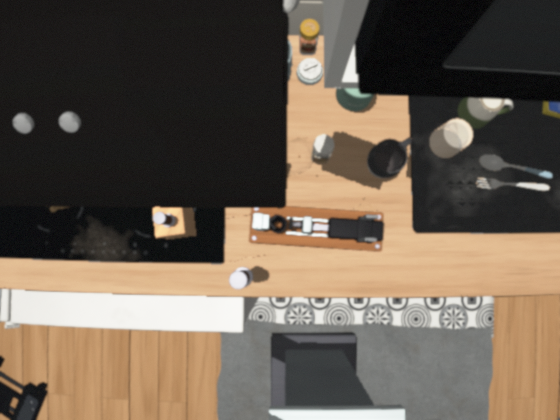

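The scene view shows two dark-handled rods. One is in the pale wooden block on the hob at scene (213,152), top (167,218). The other, larger one stands on a foot at scene (197,180), top (240,278). The clamp's foot runs from top (250,225), where the socket and V are, to (383,232), where the black housing and grips are. The hood overhead and the mug at top (387,158) have to be avoided.

The candidates are the holder rod at scene (213,152) and the freestanding rod at (197,180). I choose the holder rod and check it in a crop.

```bash
python3 - <<'E'
from h import *
for n in("scene","top"):
    f=np.load(n+".npz"); C=cal(n); P=cloud(C,f["d"]); np.save(n+"_P",P)
    pts=dict(scene=[(213,145),(213,165),(215,180),(196,170),(196,185),(203,250),(250,210),(272,235),(293,275),(314,262),(345,215),(380,255),(258,225)],
      top=[(167,218),(183,235),(240,278),(260,222),(278,225),(308,226),(345,230),(372,230),(387,158),(321,148),(100,150),(280,150),(330,80),(440,60),(255,240)])[n]
    for p in pts: print(n,p,P[p[1],p[0]].round(3))
f=np.load("top.npz"); C=cal("top")
hsv=cv2.cvtColor(f["im"],cv2.COLOR_RGB2HSV)
print([hsv[p[1],p[0]] for p in [(255,240),(320,212),(310,246),(230,240),(320,270)]])
m=((hsv[...,0]<16)&(hsv[...,1]>150)&(hsv[...,2]>60)).astype(np.uint8); m[:200]=0;m[255:]=0;m[:,:240]=0;m[:,395:]=0
m=cv2.morphologyEx(m,cv2.MORPH_CLOSE,np.ones((35,35))); k=max(cv2.findContours(m,0,2)[0],key=cv2.contourArea)
r=cv2.minAreaRect(k); b=cv2.boxPoints(r); print(r,b); print(onz(C,b,0.012))
a=cv2.resize(f["im"][195:300,140:400][...,::-1],(780,315),interpolation=3)
s=np.load("scene.npz")["im"][125:325,175:345][...,::-1]
s=cv2.resize(s,None,fx=3,fy=3,interpolation=3)
cv2.imwrite("pics/topcrop.png",a);cv2.imwrite("pics/scenecrop.png",s)
E
```

```text
scene (213, 145) [0.574 0.358 0.181]
scene (213, 165) [0.57  0.356 0.127]
scene (215, 180) [0.563 0.334 0.096]
scene (196, 170) [0.46 0.19 0.23]
scene (196, 185) [0.458 0.194 0.193]
scene (203, 250) [0.461 0.2   0.009]
scene (250, 210) [0.571 0.167 0.104]
scene (272, 235) [0.57  0.071 0.098]
scene (293, 275) [ 0.538 -0.06   0.103]
scene (314, 262) [ 0.585 -0.062  0.116]
scene (345, 215) [0.737 0.035 0.111]
scene (380, 255) [ 0.75  -0.077  0.071]
scene (258, 225) [0.581 0.15  0.068]
top (167, 218) [0.577 0.357 0.173]
top (183, 235) [0.548 0.35  0.064]
top (240, 278) [0.467 0.204 0.24 ]
top (260, 222) [0.575 0.177 0.108]
top (278, 225) [0.575 0.141 0.015]
top (308, 226) [0.568 0.076 0.104]
top (345, 230) [ 0.562 -0.009  0.053]
top (372, 230) [ 0.563 -0.07   0.051]
top (387, 158) [ 0.737 -0.117  0.009]
top (321, 148) [0.735 0.049 0.109]
top (100, 150) [0.572 0.232 0.766]
top (280, 150) [0.572 0.128 0.767]
top (330, 80) [0.676 0.084 0.618]
top (440, 60) [0.658 0.01  0.704]
top (255, 240) [0.54  0.194 0.013]
[array([ 10,  81, 199], dtype=uint8), array([ 13, 146, 182], dtype=uint8), array([ 14, 121, 173], dtype=uint8), array([ 17,  88, 226], dtype=uint8), array([ 16,  94, 222], dtype=uint8)]Traceback (most recent call last):
  File "<stdin>", line 11, in <module>
ValueError: max() iterable argument is empty
```

```bash
python3 - <<'E'
from h import *
f=np.load("top.npz"); C=cal("top"); P=np.load("top_P.npy"); S=np.load("scene_P.npy")
hsv=cv2.cvtColor(f["im"],cv2.COLOR_RGB2HSV)
m=((hsv[...,0]<16)&(hsv[...,1]>110)&(hsv[...,2]>60)|(P[...,2]>0.009)).astype(np.uint8); m[:203]=0;m[255:]=0;m[:,:243]=0;m[:,395:]=0
m=cv2.morphologyEx(m,cv2.MORPH_OPEN,np.ones((3,3)));m=cv2.morphologyEx(m,cv2.MORPH_CLOSE,np.ones((9,9))); k=max(cv2.findContours(m,0,2)[0],key=cv2.contourArea)
r=cv2.minAreaRect(k); b=cv2.boxPoints(r); w=onz(C,b,0.012); print(r); print(w.round(4), w.mean(0), np.linalg.norm(w[0]-w[1]),np.linalg.norm(w[1]-w[2]))
print("hood edge",onz(C,[(150,207),(287,100)],.767))
def st(Q,x0,x1,y0,y1,z0,z1,n):
    k=(Q[...,0]>x0)&(Q[...,0]<x1)&(Q[...,1]>y0)&(Q[...,1]<y1)&(Q[...,2]>z0)&(Q[...,2]<z1); q=Q[k]
    print(n,len(q), q.min(0).round(4),q.max(0).round(4),q.mean(0).round(4))
for n,Q in(("top",P),("scene",S)):
    st(Q,.54,.62,.31,.40,.14,.21,n+" handle")
    st(Q,.54,.62,.31,.40,.175,.21,n+" cap")
    st(Q,.50,.64,.30,.42,.113,.13,n+" holdertop")
    st(Q,.42,.5,.16,.26,.2,.3,n+" bigrod")
    st(Q,.5,.64,.12,.22,.085,.12,n+" V")
    st(Q,.5,.64,.04,.11,.085,.12,n+" jaw")
    st(Q,.5,.64,-.12,0,.08,.14,n+" grips")
a=cv2.resize(f["im"][195:300,140:400][...,::-1],(780,315),interpolation=3)
s=np.load("scene.npz")["im"][125:325,175:345][...,::-1]
s=cv2.resize(s,(510,600),interpolation=3)[:,:]
cv2.imwrite("pics/topcrop.png",a);cv2.imwrite("pics/scenecrop.png",s)
E
```

```text
((312.6497497558594, 225.90353393554688), (142.2091064453125, 41.89326477050781), 4.085616588592529)
[[ 0.5353  0.2283  0.012 ]
 [ 0.6329  0.2231  0.012 ]
 [ 0.6117 -0.1093  0.012 ]
 [ 0.5142 -0.101   0.012 ]] [0.57351332 0.06030307 0.012     ] 0.09771069513449167 0.33308520517458895
hood edge [[0.53954354 0.20021331 0.767     ]
 [0.60115075 0.12458173 0.767     ]]
top handle 189 [0.5641 0.3559 0.1401] [0.5874 0.3807 0.1946] [0.5757 0.3656 0.182 ]
top cap 140 [0.5641 0.3559 0.1767] [0.5874 0.3807 0.1946] [0.5762 0.3676 0.1899]
top holdertop 635 [0.5407 0.3341 0.1131] [0.6035 0.4025 0.1298] [0.5719 0.3645 0.1228]
top bigrod 280 [0.4471 0.1919 0.2019] [0.479  0.2242 0.2408] [0.4636 0.2074 0.2362]
top V 312 [0.5608 0.1419 0.0851] [0.5946 0.1928 0.1111] [0.5776 0.1712 0.1056]
top jaw 201 [0.5552 0.0701 0.0867] [0.5891 0.1081 0.1124] [0.5721 0.0856 0.1021]
top grips 147 [ 0.535  -0.0655  0.0845] [ 0.5925 -0.0372  0.1295] [ 0.5649 -0.0499  0.1169]
scene handle 185 [0.5644 0.3507 0.1402] [0.5891 0.3782 0.1907] [0.574  0.3607 0.1686]
scene cap 74 [0.5648 0.3507 0.1751] [0.5891 0.3782 0.1907] [0.5747 0.3624 0.185 ]
scene holdertop 316 [0.5455 0.3298 0.113 ] [0.613  0.3965 0.1298] [0.5752 0.3553 0.1205]
scene bigrod 296 [0.4464 0.1899 0.2   ] [0.4791 0.2221 0.2373] [0.4606 0.1992 0.2232]
scene V 305 [0.561  0.1395 0.0851] [0.5951 0.1935 0.1092] [0.5758 0.1625 0.1002]
scene jaw 259 [0.5558 0.0644 0.0851] [0.5879 0.11   0.1093] [0.5714 0.0808 0.0983]
scene grips 376 [ 0.5352 -0.07    0.0801] [ 0.5922 -0.0386  0.1281] [ 0.5619 -0.0576  0.1064]
```

View pics/scenecrop.png

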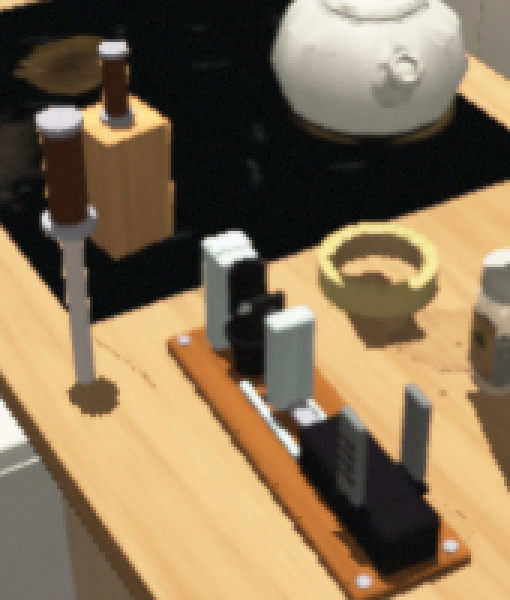

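The crop shows the small rod in the pale block at crop (115,85), and the larger freestanding rod at crop (62,165). The clamp has its V and socket at crop (245,310), the jaw at (290,360) and the grips at (355,455) and (415,435). The holder rod is confirmed, and its cap top at z≈0.19 matches the expected height. Next I'll look closely with the wrist camera.

```bash
python3 - <<'E'
from h import *
print(np.round(manip.get_calibration("wrist")["hand_eye"],3).tolist())
yaw=np.pi-0.06
for n,p in(("w_rod",(0.52,0.366,0.30)),("w_soc",(0.53,0.11,0.30)),):
    manip.move_ptp(p,down(yaw)); C=cal("wrist"); im,d=manip.capture("wrist"); np.savez(n,im=im,d=d,P=cloud(C,d),R=C[2],o=C[3]); save(n,im)
    print(n,C[3],manip.sense()["tcp_pos"],manip.sense()["qpos"].round(2),manip.sense()["time_s"])
a=cv2.imread("pics/w_rod.png");b=cv2.imread("pics/w_soc.png")
cv2.imwrite("pics/w2.png",cv2.resize(np.hstack([a,b]),(800,300)))
E
```

```text
[[0.0, -0.959, -0.283, 0.072], [1.0, -0.0, 0.001, 0.0], [-0.001, -0.283, 0.959, -0.147], [0.0, 0.0, 0.0, 1.0]]
w_rod [0.44760455 0.37068894 0.44710116] [0.51925382 0.36686529 0.29960494] [ 0.58  0.16  1.62  0.    1.37 -0.94] 1.475
w_soc [0.45816317 0.11501146 0.44743538] [0.53016719 0.11135933 0.30002867] [ 0.16 -0.02  1.81  0.    1.35 -1.35] 2.525
```

View pics/w2.png

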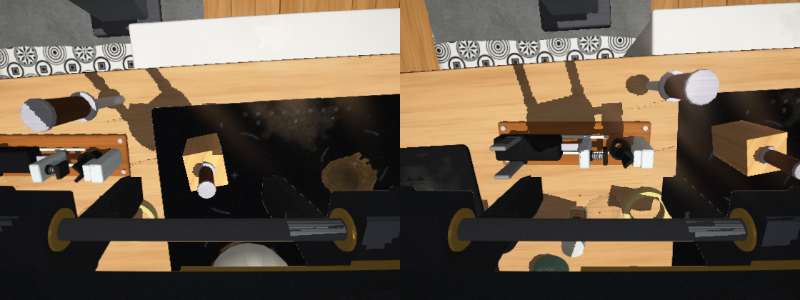

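The left half shows the holder rod's cap at (206,188) in the pale block. The right half shows the clamp with its socket at (620,150), jaw at (588,152), V at (643,155), foot from (498,125) to (650,165) and grips at (520,165).

```bash
python3 - <<'E'
from h import *
f=np.load("w_rod.npz"); P=f["P"]
def st(Q,x0,x1,y0,y1,z0,z1,n):
    k=(Q[...,0]>x0)&(Q[...,0]<x1)&(Q[...,1]>y0)&(Q[...,1]<y1)&(Q[...,2]>z0)&(Q[...,2]<z1); q=Q[k]
    mid=(q.min(0)+q.max(0))/2
    print(n,len(q), q.min(0).round(4),q.max(0).round(4),mid.round(4)); return q,k
st(P,.54,.62,.31,.42,.184,.21,"cap")
st(P,.54,.62,.31,.42,.14,.18,"handle")
st(P,.50,.64,.30,.42,.117,.125,"holdertop")
f=np.load("w_soc.npz"); P=f["P"]; hsv=cv2.cvtColor(f["im"],cv2.COLOR_RGB2HSV)
q,k=st(P,.5,.65,-.13,.24,.008,.0165,"foot"); rect=cv2.minAreaRect((q[:,:2]*1000).astype(np.float32)); print(rect)
r=[(q[:,:2])];
st(P,.5,.65,.155,.24,.098,.115,"Vtop"); 
st(P,.5,.65,.05,.12,.10,.115,"jawtop"); st(P,.5,.65,.05,.13,.07,.097,"pad/jaw side")
g,_=st(P,.51,.565,-.12,0,.11,.135,"gripA"); g,_=st(P,.565,.62,-.12,0,.11,.135,"gripB")
s,_=st(P,.54,.62,.10,.17,.045,.055,"socket");
dk=(hsv[...,2]<60)&(P[...,2]>.044)&(P[...,2]<.058)&(P[...,1]>.1)&(P[...,1]<.19)&(P[...,0]>.53)&(P[...,0]<.63)
q=P[dk]; print(len(q),q.min(0),q.max(0),cv2.minEnclosingCircle((q[:,:2]*1000).astype(np.float32)))
c=f["im"][180:270,130:360]; save("crop_w",c,3.4)
E
```

```text
cap 525 [0.5665 0.3569 0.1849] [0.5911 0.3813 0.1922] [0.5788 0.3691 0.1885]
handle 315 [0.5679 0.3584 0.1402] [0.5796 0.3798 0.1797] [0.5737 0.3691 0.1599]
holdertop 2019 [0.5438 0.3339 0.117 ] [0.6138 0.403  0.1249] [0.5788 0.3684 0.121 ]
foot 5943 [ 0.5186 -0.103   0.008 ] [0.6249 0.2086 0.0165] [0.5717 0.0528 0.0122]
((572.5444946289062, 52.98565673828125), (308.9471130371094, 91.66946411132812), 86.54100799560547)
Vtop 828 [0.5635 0.155  0.0981] [0.5971 0.1947 0.1092] [0.5803 0.1748 0.1036]
jawtop 533 [0.5576 0.0694 0.1   ] [0.5907 0.118  0.1098] [0.5741 0.0937 0.1049]
pad/jaw side 313 [0.5571 0.0722 0.0702] [0.5881 0.1183 0.097 ] [0.5726 0.0952 0.0836]
gripA 249 [ 0.5384 -0.0631  0.1101] [ 0.5469 -0.0369  0.1276] [ 0.5426 -0.05    0.1188]
gripB 251 [ 0.5865 -0.0654  0.1101] [ 0.5947 -0.0397  0.1275] [ 0.5906 -0.0525  0.1188]
socket 289 [0.5583 0.1214 0.0452] [0.5983 0.162  0.0535] [0.5783 0.1417 0.0493]
295 [0.55830575 0.12144272 0.04405045] [0.59832234 0.16204465 0.05346214] ((578.1497802734375, 142.12547302246094), 20.711652755737305)
```

View pics/crop_w.png

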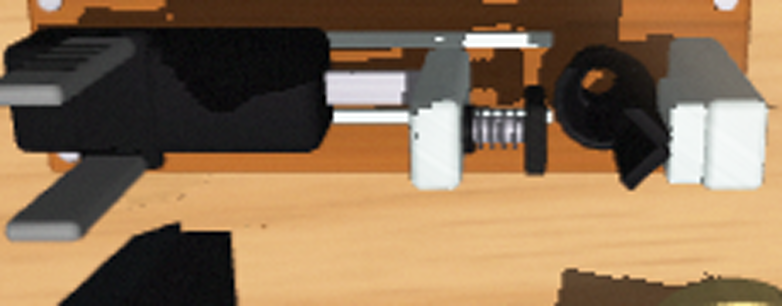

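The foot fits at 309×92 mm, and the predicted socket (0.578,0.143) agrees with the measured one (0.578,0.142). The holder top and the cap agree at (0.579,0.369). I'll grasp and lift now.

```bash
python3 - <<'E'
from h import *
q=down(np.pi-0.06); x,y=0.5785,0.369
manip.move_ptp((x,y,0.30),q)
print(manip.move_straight((x,y,0.147),speed=0.12,max_force=15))
manip.command_gripper(0.0); s=manip.sense(); print(s["grip_width"],s["grasp_force"],s["tcp_pos"])
manip.move_straight((x,y,0.285),speed=0.12)
s=manip.sense(); print(s["grip_width"],s["grasp_force"],s["tcp_pos"],s["contact_force"],s["time_s"])
manip.move_straight((0.578,0.1425,0.285),speed=0.15)
C=cal("scene"); im,d=manip.capture("scene"); P=cloud(C,d); np.savez("s2",im=im,P=P)
s=manip.sense(); print(s["tcp_pos"])
z=P[...,2]; k=(P[...,0]>.53)&(P[...,0]<.62)&(P[...,1]>.1)&(P[...,1]<.18)&(z>.13)
for a in np.arange(.14,.30,.012):
    m=k&(z>a)&(z<a+.012); print(round(a,3),m.sum(),P[m].mean(0).round(4) if m.any() else "", np.ptp(P[m],axis=0).round(3) if m.any() else "")
save("s2",im[100:330,170:350],2.6)
E
```

```text
False
0.022223030275188557 31.921779960393906 [0.578505   0.36896623 0.14703525]
0.022220391759723047 31.770308017730713 [0.57798305 0.36866722 0.28356197] [-0.07230767  0.41630966 -1.44320224] 7.2917
[0.57798858 0.14326406 0.28491889]
0.14 1 [0.5753 0.138  0.1517] [0. 0. 0.]
0.152 19 [0.575  0.1371 0.1586] [0.009 0.009 0.01 ]
0.164 26 [0.5752 0.1377 0.1698] [0.01  0.007 0.011]
0.176 24 [0.5756 0.1383 0.182 ] [0.011 0.009 0.011]
0.188 28 [0.5748 0.1378 0.1944] [0.011 0.009 0.011]
0.2 28 [0.5744 0.1378 0.2062] [0.01  0.01  0.011]
0.212 30 [0.5741 0.1371 0.2183] [0.011 0.011 0.011]
0.224 29 [0.5742 0.1371 0.2306] [0.011 0.007 0.011]
0.236 30 [0.5747 0.1373 0.2421] [0.012 0.008 0.011]
0.248 18 [0.5728 0.1362 0.2526] [0.019 0.014 0.011]
0.26 88 [0.5727 0.1337 0.2651] [0.029 0.027 0.012]
0.272 43 [0.571  0.1346 0.277 ] [0.018 0.025 0.012]
0.284 87 [0.5706 0.1321 0.2908] [0.021 0.05  0.012]
0.296 114 [0.5709 0.1303 0.3025] [0.023 0.056 0.012]
```

View pics/s2.png

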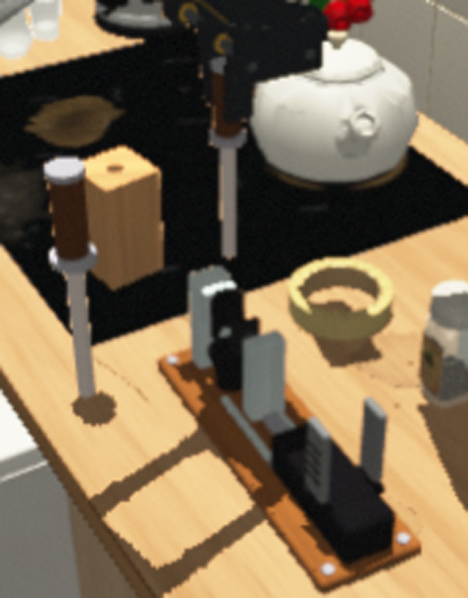

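The crop shows the rod held upright, with its tip at (230,255) above the socket at (228,345). The holder is empty.

```bash
python3 - <<'E'
from h import *
x,y=0.578,0.1425
print(manip.move_straight((x,y,0.153),speed=0.1,max_force=12),manip.sense()["tcp_pos"])
print(manip.move_straight((x,y,0.140),speed=0.03,max_force=5)); s=manip.sense(); print(s["tcp_pos"],s["contact_force"],s["time_s"])
if s["tcp_pos"][2]<0.151:
    manip.command_gripper(0.06)
    manip.move_straight((x,y,0.30),speed=0.15)
    manip.move_straight((0.53,0.05,0.30),speed=0.2)
    C=cal("wrist"); im,d=manip.capture("wrist"); P=cloud(C,d); np.savez("w3",im=im,P=P)
    z=P[...,2]; k=(P[...,0]>.53)&(P[...,0]<.63)&(P[...,1]>.1)&(P[...,1]<.18)
    for a,b in((.06,.1),(.12,.13),(.14,.178),(.184,.2)):
        m=k&(z>a)&(z<b); print(a,m.sum(),((P[m].max(0)+P[m].min(0))/2).round(4), P[m].max(0).round(4))
    save("w3",im[130:300,150:480],2.3)
    print(manip.sense()["time_s"])
E
```

```text
False [0.57867282 0.14263467 0.15397725]
True
[0.57926388 0.14271231 0.14597177] [0.35257079 0.32307273 3.93642559] 10.8167
0.06 526 [0.5759 0.1401 0.0801] [0.5895 0.1798 0.1   ]
0.12 224 [0.579  0.1425 0.1256] [0.5932 0.1573 0.1295]
0.14 357 [0.5771 0.1419 0.1591] [0.5858 0.1523 0.178 ]
0.184 545 [0.5797 0.1423 0.1877] [0.5918 0.1545 0.1913]
13.425
```

View pics/w3.png

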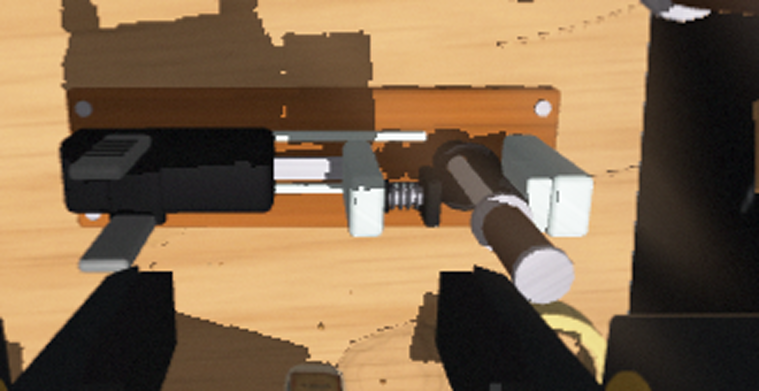

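The rod stands upright in the socket, with its cap at (545,275), and is free. The jaw and pad are at (365,185) and (430,195), and the grips at (110,155) and (115,245). Next I go to the grips and make the first stroke, logging force and the jaw position from the top camera.

```bash
cat >> h.py <<'E'
ux=np.array([np.cos(np.radians(86.54)),np.sin(np.radians(86.54))]); c0=np.array([0.5725,0.053])
G=c0-0.105*ux
def jaw():
    C=cal("top"); im,d=manip.capture("top"); P=cloud(C,d); a=(P[...,:2]-c0)@ux; b=(P[...,:2]-c0)@np.array([-ux[1],ux[0]])
    k=(P[...,2]>.09)&(P[...,2]<.114)&(abs(b)<.02)&(a>-.01)&(a<.078)&(im.min(2)>90)
    return round(1000*a[k].mean(),2),int(k.sum()),im
def sq(w):
    manip.command_gripper(w); s=manip.sense(); return round(1000*s["grip_width"],2),round(s["grasp_force"],2)
E
python3 - <<'E'
from h import *
q=down(np.radians(86.54))
manip.move_ptp((*G,0.22),q); print("j0",jaw()[:2])
manip.command_gripper(0.088)
print(manip.move_straight((*G,0.076),speed=0.12,max_force=10)); print(manip.sense()["tcp_pos"],G)
print(jaw()[:2])
for w in (.058,.054,.050,.046,.042,.038,.0345): print(sq(w),jaw()[:2])
print(manip.sense()["contact_force"],manip.sense()["time_s"])
print(sq(.060),jaw()[:2],manip.sense()["time_s"])
E
```

```text
j0 (np.float64(32.55), 188)
False
[ 0.56700184 -0.05190981  0.07694894] [ 0.56616307 -0.0518086 ]
(np.float64(32.48), 188)
(57.94, 0.0) (np.float64(32.38), 183)
(53.89, 2.08) (np.float64(32.84), 191)
(50.06, 2.36) (np.float64(32.91), 190)
(46.08, 4.31) (np.float64(32.77), 190)
(41.96, 4.86) (np.float64(34.49), 190)
(38.17, 5.1) (np.float64(36.11), 186)
(34.66, 5.32) (np.float64(37.4), 181)
[-0.96909119 -0.21248659  0.59000065] 19.3167
(60.02, 0.0) (np.float64(36.91), 176) 19.9167
```

```bash
python3 - <<'E'
from h import *
for i in range(2):
    print([sq(w) for w in (.050,.044,.0345)],jaw()[:2]); print(sq(.062),jaw()[:2],manip.sense()["time_s"])
manip.command_gripper(.088)
manip.move_straight((*G,0.2),speed=0.2)
p=c0+0.04*ux-np.array([.04,0])
manip.move_ptp((*p,0.27),down(np.pi-.06))
C=cal("wrist"); im,d=manip.capture("wrist"); P=cloud(C,d); np.savez("w4",im=im,P=P)
a=(P[...,:2]-c0)@ux; b=(P[...,:2]-c0)@np.array([-ux[1],ux[0]]); z=P[...,2]
for n,z0,z1,a0,a1 in(("jaw top",.1,.112,0,.08),("pad",.08,.099,.05,.095),("cap",.184,.2,.05,.14),("ceram",.06,.1,.08,.11),("socket",.044,.055,.05,.12),("handle",.14,.18,.06,.13)):
    k=(abs(b)<.03)&(z>z0)&(z<z1)&(a>a0)&(a<a1); print(n,k.sum(),1000*np.percentile(a[k],[0,2,50,98,100]).round(4))
save("w4",im[130:330,150:450],2.5); print(manip.sense()["time_s"])
E
```

```text
[(50.06, 2.58), (43.74, 4.73), (34.19, 5.32)] (np.float64(44.4), 172)
(61.77, 0.0) (np.float64(44.09), 174) 21.6083
[(49.89, 2.43), (44.15, 4.73), (34.6, 5.32)] (np.float64(49.16), 159)
(62.41, 0.0) (np.float64(48.67), 154) 23.325
jaw top 552 [36.7 36.7 46.3 79.1 79.9]
pad 370 [50.2 52.2 71.5 93.8 95. ]
cap 677 [ 79.2  79.9  90.8 101.9 103.2]
ceram 244 [ 80.1  80.8  93.4 109.3 109.8]
socket 244 [ 50.1  52.6  88.2 119.4 119.6]
handle 434 [ 80.1  80.2  86.5  99.2 100.3]
25.8917
```

View pics/w4.png

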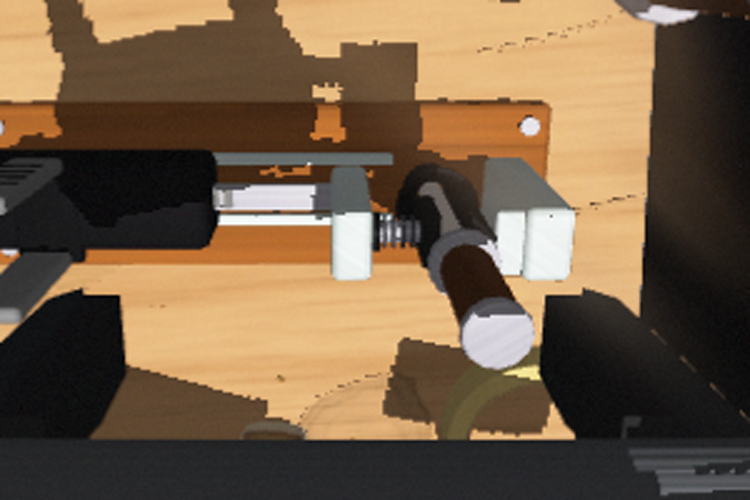

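The pad at (420,220) now lies close to the ceramic. The rod is still upright, with its cap at (498,335). I'll get the pad-face position from the earlier pictures plus the travel.

```bash
python3 - <<'E'
from h import *
for n in("w_soc","w3","w4"):
    f=np.load(n+".npz"); P=f["P"]; im=f["im"]
    a=1000*(P[...,:2]-c0)@ux; b=1000*(P[...,:2]-c0)@np.array([-ux[1],ux[0]]); z=P[...,2]*1000
    j=(z>102)&(z<111)&(abs(b)<20)&(a>0)&(a<70); print(n,"jaw top",j.sum(),np.percentile(a[j],[0,3,50,97]).round(1))
    v=(z>102)&(z<111)&(abs(b)<25)&(a>100)&(a<150); print("  V top",v.sum(),np.percentile(a[v],[3,50,97]).round(1))
    pd=(im.max(2)<70)&(z>90)&(z<103)&(abs(b)<16)&(a>45)&(a<95); print("  pad dark",pd.sum(),np.percentile(a[pd],[2,50,98]).round(1) if pd.any() else"", np.histogram(a[pd],np.arange(45,96,3))[0])
E
```

```text
w_soc jaw top 419 [16.9 17.6 26.6 45.8]
  V top 810 [101.8 122.9 139.5]
  pad dark 163 [57.5 62.2 94.5] [ 0  0  0  0 54 44 36  0  0  0  0  0  0  0  0 17]
w3 jaw top 412 [16.8 17.7 25.9 34.7]
  V top 708 [108.3 125.  139.5]
  pad dark 192 [52.  60.3 93.2] [ 0  4  4 23 62 56 23  0  0  0  0  0  0  0  0 14]
w4 jaw top 486 [36.7 36.7 45.2 53.9]
  V top 874 [107.3 124.2 139.3]
  pad dark 229 [56.5 77.8 93.6] [ 0  0  0 17 13  1  1  5  9 18 60 50 33  1  0 12]
```

```bash
python3 - <<'E'
from h import *
q=down(np.radians(86.54))
manip.move_ptp((*G,0.2),q)
print(manip.move_straight((*G,0.076),speed=0.15,max_force=10),jaw()[:2])
for w in (.058,.050,.048,.046,.044,.0425,.041,.0395,.038,.037,.036,.035,.0343):
    print(sq(w),end=" ")
print(jaw()[:2],manip.sense()["contact_force"].round(2),manip.sense()["time_s"])
E
```

```text
False (np.float64(48.82), 155)
(57.59, 0.0) (50.3, 2.47) (47.99, 4.48) (46.27, 4.61) (43.9, 4.76) (42.42, 5.21) (41.01, 5.69) (39.78, 6.04) (38.19, 6.55) (37.16, 6.9) (35.72, 7.24) (35.1, 7.59) (34.55, 7.83) (np.float64(54.56), 159) [-1.54 -1.05  0.22] 31.5917
```

```bash
python3 - <<'E'
from h import *
print(sq(.062),jaw()[:2])
manip.command_gripper(.088)
manip.move_straight((*G,0.2),speed=0.2)
p=c0+0.04*ux-np.array([.04,0])
manip.move_ptp((*p,0.27),down(np.pi-.06))
C=cal("wrist"); im,d=manip.capture("wrist"); P=cloud(C,d); np.savez("w5",im=im,P=P); save("w5",im[130:330,150:450],2.5)
for n in("w4","w5"):
    f=np.load(n+".npz"); P=f["P"]; im=f["im"]
    a=1000*(P[...,:2]-c0)@ux; b=1000*(P[...,:2]-c0)@np.array([-ux[1],ux[0]]); z=P[...,2]*1000
    j=(z>102)&(z<111)&(abs(b)<20)&(a>0)&(a<75); print(n,"jaw top",j.sum(),np.percentile(a[j],[0,3,50,97]).round(1))
    pd=(im.max(2)<70)&(z>90)&(z<103)&(abs(b)<16)&(a>45)&(a<95); print("  pad dark", np.histogram(a[pd],np.arange(60,99,2))[0])
    k=(abs(b)<30)&(z>184)&(z<200)&(a>50)&(a<140); print("cap",np.percentile(a[k],[2,98]),np.percentile(b[k],[2,98]),z[k].max())
    k=(abs(b)<30)&(z>122)&(z<131)&(a>50)&(a<140); print("collar",np.percentile(a[k],[2,98]))
print(manip.sense()["time_s"])
E
```

```text
(62.32, 0.0) (np.float64(53.37), 162)
w4 jaw top 486 [36.7 36.7 45.2 53.9]
  pad dark [ 1  0  1  0 10  4 18  1 59 37 26 20  1  0  0  9  9  3  0]
cap [ 79.93241261 101.86320127] [-12.24569542   9.92820972] 190.89809443254384
collar [ 76.31454314 104.14338876]
w5 jaw top 486 [41.  41.  49.5 58.2]
  pad dark [14 20  0  2  1  2  1 10 11 31 47 42 29 13  0  7 10  3  0]
cap [ 86.4081803  105.22891561] [-10.00682549  11.96006406] 191.05861567653858
collar [ 81.05653866 108.45726814]
34.7833
```

View pics/w5.png

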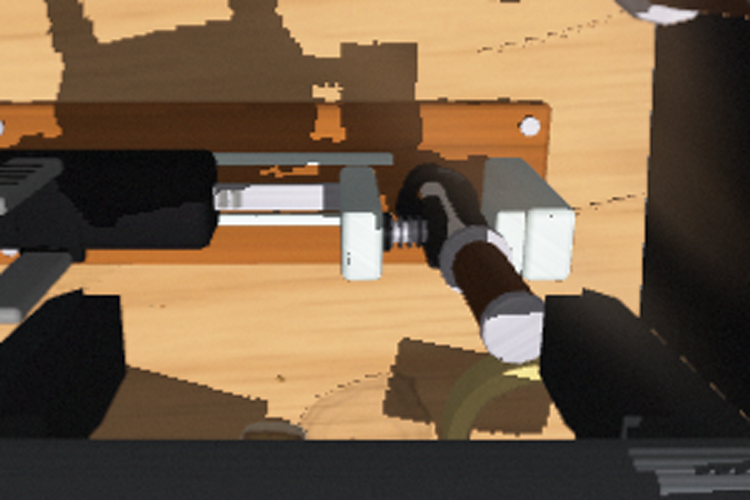

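The jaw slackened a little on release, as described. The rod is backed in the V, still upright, with its cap at (513,325). Now the last, gentle squeeze. The plunger is in by about 2.5–2.9 mm, so the jaw must go about 4.1 mm beyond pawl engagement.

```bash
python3 - <<'E'
from h import *
q=down(np.radians(86.54))
manip.move_ptp((*G,0.2),q)
print(manip.move_straight((*G,0.076),speed=0.15,max_force=10),jaw()[:2])
w=.056; we=None; prev=None
while w>.0345:
    m,f=sq(w); print((m,f),end=" ")
    if we is None and prev and f-prev[1]>1.0 and prev[1]>1.5: we=prev[0]-0.4; print("engaged",we)
    prev=(m,f)
    if we and m<=we-6.0: break
    w-=.001
print(jaw()[:2],manip.sense()["time_s"],manip.sense()["contact_force"].round(1))
E
```

```text
False (np.float64(53.28), 161)
(56.01, 0.56) (54.54, 2.23) (54.2, 3.77) engaged 54.14
(53.38, 5.33) (51.89, 5.68) (51.08, 6.03) (50.38, 6.38) (49.21, 6.73) (47.84, 7.08) (np.float64(54.69), 159) 39.4167 [-1.5 -0.5  3.3]
```

```bash
python3 - <<'E'
from h import *
for w in (.047,.046,.045,.0443): print(sq(w),end=" ")
manip.pause(0.5); s=manip.sense(); j=jaw(); print(j[:2],s["grip_width"],s["grasp_force"],s["contact_force"].round(1),s["time_s"])
im,d=manip.capture("scene"); 
a=cv2.resize(j[2][195:260,235:400],(700,276),interpolation=3); b=cv2.resize(im[120:330,170:350],(350,408),interpolation=3)[:320]
o=np.zeros((596,700,3),np.uint8); o[:276]=a; o[276:,:350]=b; save("fin",o)
E
```

```text
(47.0, 7.43) (46.04, 7.78) (44.98, 8.13) (44.56, 8.37) (np.float64(55.31), 150) 0.044570961643739165 8.368344568843895 [-3.  -1.6  3.6] 40.7833
```

View pics/fin.png

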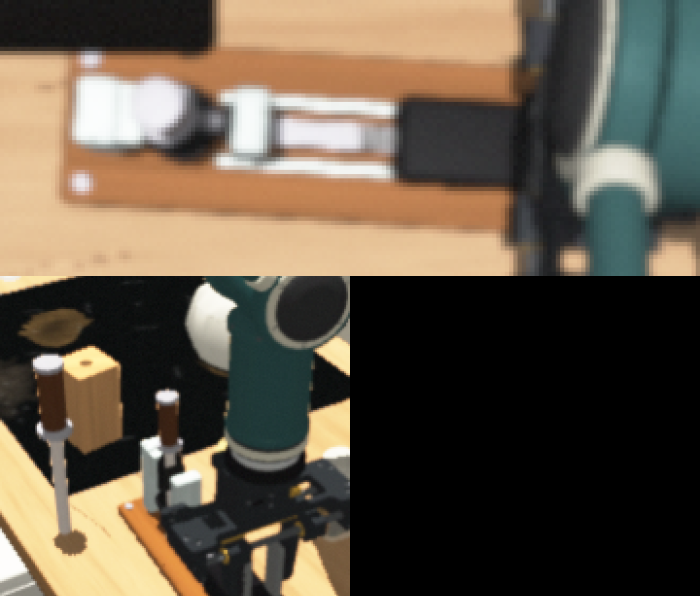

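The rod stands upright in the V at (160,110), with the jaw at (248,122) pressing the pad. The lower view shows it upright too, at (168,420). I'll check the jaw travel once, independently, against the initial top picture before handing in.

```bash
python3 - <<'E'
from h import *
C=cal("top"); im2,d2=manip.capture("top"); f=np.load("top.npz")
pr=[]
for im,d in((f["im"],f["d"]),(im2,d2)):
    P=cloud(C,d); 
    # intensity profile along clamp x at jaw-top height, averaged over b
    a=np.arange(0,80,.25)/1000; acc=[]
    for b in np.arange(-.009,.0095,.0015):
        X=c0+a[:,None]*ux+b*np.array([-ux[1],ux[0]]); px=proj(C,np.c_[X,np.full(len(a),.106)]).astype(np.float32)
        acc.append(cv2.remap(d,px[None,:,0],px[None,:,1],cv2.INTER_LINEAR)[0])
    p=np.mean(acc,0); z=C[3][2]-p; m=z>.075
    print([(round(1000*a[i],2)) for i in np.flatnonzero(np.diff(m.astype(int)))], z[::12].round(3))
E
```

```text
[np.float64(5.25), np.float64(7.25), np.float64(18.5), np.float64(39.25), np.float64(41.0), np.float64(45.0), np.float64(56.0), np.float64(63.25)] [0.025 0.025 0.11  0.025 0.024 0.024 0.048 0.107 0.107 0.107 0.107 0.107
 0.095 0.078 0.114 0.078 0.061 0.05  0.065 0.091 0.101 0.084 0.015 0.03
 0.044 0.044 0.038]
[np.float64(38.75), np.float64(41.0), np.float64(44.5), np.float64(64.75), np.float64(77.0)] [0.026 0.025 0.025 0.024 0.023 0.023 0.024 0.023 0.025 0.025 0.024 0.025
 0.025 0.078 0.031 0.084 0.106 0.106 0.107 0.107 0.105 0.083 0.065 0.059
 0.068 0.072 0.083]
```

The grip force and the depth profile both put the plunger nearer 5 mm than 7. Twice the excess pad force over 1.4 N/mm gives 5.2 mm, and the same rule reproduces the 4 N friction step. I'll squeeze slightly more, to about 6.5 mm.

```bash
python3 - <<'E'
from h import *
for w in (.0435,.0425,.0415,.0410): print(sq(w),end=" ")
manip.pause(0.4); s=manip.sense(); print(s["grip_width"],s["grasp_force"],s["contact_force"].round(1),s["time_s"])
C=cal("top"); im,d=manip.capture("top"); a=np.arange(20,80,.25)/1000; acc=[]
for b in np.arange(-.009,.0095,.0015):
    X=c0+a[:,None]*ux+b*np.array([-ux[1],ux[0]]); px=proj(C,np.c_[X,np.full(len(a),.106)]).astype(np.float32)
    acc.append(cv2.remap(d,px[None,:,0],px[None,:,1],cv2.INTER_LINEAR)[0])
m=C[3][2]-np.mean(acc,0)>.075; print([round(1000*a[i],2) for i in np.flatnonzero(np.diff(m.astype(int)))])
E
```

```text
(43.57, 8.65) (42.85, 9.01) (41.61, 9.36) (41.44, 9.54) 0.0414515720879099 9.529460884914442 [-3.9 -2.   4.6] 42.2
[np.float64(46.25), np.float64(66.75), np.float64(77.0)]
```

```bash
python3 -c "
from cell import manip
print(manip.close_job())"
```

```text
the job is handed in; nothing more can be done
None
```

The job is handed in at about 42 s: the rod stands upright in the socket, backed in the V, and the grips are still squeezed. Grip force puts the plunger about 6.6 mm into its 14 mm travel. My other estimates differed: grip travel put it at 8–9 mm, and top-camera jaw travel put it lower.

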